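Snap the magazine cap back onto the rivet dispenser

TASK

The rivet dispenser has been refilled: put its red cap back on the white magazine neck and press it straight down until both clip arms snap over the rim and the cap stays down, level, by itself, then let go. How far the neck stands out of the housing is not known, so feel for the snap and never push the cap onto the dispenser harder than 25 N. Do not disturb the level, tiles, visor or caliper.

Things in the scene. Friction and masses are not known exactly. Their poses are not given: they have to be found in the camera images.
- dispenser: Rivet dispenser, fixed to the bench: steel base plate 112 x 80 x 5 mm, red housing 84 x 60 mm up to 50 mm, black collar to 54 mm, black push bar on its -x side. Origin: centre of its underside at bench height; z up. A white hollow magazine neck, 60 mm (x) by 40 mm (y), stands up out of it, centred on the origin.
- neck_low (a point): Point on the neck's axis 90 mm above the dispenser's origin. The neck telescopes; it is set so that its flat top lies 0 to 36 mm above this point, by an amount not measured, and does not yield to pressing. On its two x faces, 18.5 mm below its top, runs a round rim bead standing 4 mm out of the wall.
- follower (a joint): Yellow sprung follower plate in the middle of the neck, m pressed down from rest. At rest (0) its top stands 6 mm above the neck's top; 0.006 is level with it. Spring: 1.5 N at 0 plus 0.3 N per mm. A snapped-on cap keeps it at about 0.005; the weight of a cap merely laid on does not hold it down.
- cap_grip (a point): Red cap, 65 to 110 g, standing on its clip arms on the bench. The point is the centre of the upright grip rib on its top: 40 mm long (x), 14 mm thick (y), 30 mm high. z up. Below it the plate, 80 (x) x 52 (y) x 4 mm, top face 15 mm under the point. Goes on with its x along the dispenser's x, either way round.
- cap_under (a point): Centre of the cap plate's underside, 19 mm below cap_grip. Side skirts hang 7 mm down and pass the neck's y faces with 3 mm play. At the x ends hang two black sprung clip arms, 24 mm wide and 30.5 mm long, with slanted inward noses. They meet the bead 9 mm above the seat, need 8 to 13 N, give way 5 to 6 mm above it and pull the cap down a little; then the plate lands hard on the neck's top.
- level: Bystander: aluminium spirit level, 412 x 30 x 51 mm, long along its y, lying on the bench; origin centre of underside.
- tiles: Bystander: stack of six square ceramic tiles, 98 x 98 x 49 mm; origin centre of underside.
- visor: Bystander: black safety visor, about 120 x 170 x 72 mm; origin at the middle of its underside.
- caliper: Bystander: stainless caliper, 230 mm long along its y, 12 mm high; origin at the middle of its beam, on the bench.

How it is judged:
On the way:
1. the cap is brought over the neck from above (horizontal distance between cap_grip and dispenser below 0.03 m and z of cap_grip in the frame of dispenser above 0.137 m), for 0.1 s.
At the end, for the whole second after the job is handed in: released, the cap is held down on the neck by both clips: follower kept pressed in more than 4.3 mm, cap centred within 5 mm, level within 2 degrees, lined up within 7 degrees. The robot has let go (value of joint follower above 0.0043 m and horizontal distance between cap_grip and dispenser below 0.005 m and angle between the x axis of cap_grip and the x axis of dispenser, either way round below 0.12 rad and angle between cap_grip's own z axis and vertical below 0.035 rad and z of cap_grip in the frame of dispenser between 0.105 and 0.1475 m and contact force between the fingers and cap below 0.1 N); the robot touches nothing.
It fails at once if the cap is pushed onto the dispenser harder than 25 N (contact force between cap and dispenser above 25 N).
It fails at once if the level is moved more than 20 mm (distance of level from where it was at the start of the episode above 0.02 m).
It fails at once if the tiles are moved more than 20 mm (distance of tiles from where it was at the start of the episode above 0.02 m).
It fails at once if the visor is moved more than 20 mm (distance of visor from where it was at the start of the episode above 0.02 m).
It fails at once if the caliper is moved more than 20 mm (distance of caliper from where it was at the start of the episode above 0.02 m).
It also fails if it takes over 61 s, if anything falls off the work surface, if the arm or the gripper's body presses on something with over 40 N, if the wrist force passes 120 N, or if a joint passes its speed limit or range.

ROBOT

A 7-joint arm with a two-finger parallel gripper is mounted at the origin on the work surface. World frame = base frame: x ahead of the robot, y to its left, z up, the work surface at z = 0. Lengths are in m, angles in rad, forces in N, time in s.
With the tool pointing down it reaches from about 0.4 to 0.85 m from the base axis. Payload 10.4 kg.
Tool frame: the origin (TCP) lies at the very end of the fingers, on their centre line; the grasp point (between the pads) lies 19 mm behind it; x points along the fingers, z is the direction in which the jaws open and shut, and the axes are right-handed (so a half turn about x gives the same grasp; the last joint's range is limited). The gripper opens to 85 mm and grips with 20 to 120 N. Pads are 22 mm wide; open, the fingers measure 114 mm over their backs; the gripper's body (76 mm by 85 mm) begins 54 mm behind the grasp point. The pads swing forward as they close: fully open they stand 13 mm farther back than shut.
Start: joints at [1.219, 0.332, -0.065, 1.46, 0.022, 1.35, -0.088], TCP at [0.202, -0.592, 0.231] pointing down, gripper open.
Joint ranges: [-2.6, 2.6], [-0.5, 2.12], [-1.47, 1.34], [0.16, 2.42], [-1.27, 4.41], [0.06, 2.06], [-2.6, 2.6]. Speed limits (rad/s): [2.22, 2.22, 2.79, 2.79, 3.14, 3.14, 3.14].

INTERFACE

Orientations are given as a unit quaternion [x, y, z, w].
In Python, from workcell import readout, camera, manip gives the robot as it stands.
- The arm moves only by the shell command python3 -m inch 'ROWS' [FORCE]. ROWS is JSON, a list of rows, each a list of 3 entries, a list of its own where there are three numbers: the turn, a rotation vector about the tool's x, y, z in degrees, then the shift along the tool's x, y, z in mm, then the closure, from 0 (fully open) to 1 (shut). In form: [[[wx, wy, wz], [dx, dy, dz], hand], ...]. A call has 1 to 10 rows; each row is the pose to reach, as a shift and turn from the pose measured when the call began, along the tool's axes at that moment; what a row does not reach only later rows make up. A row lasts 1/8 s, in which the tool goes at most 62.5 mm and 10.7 degrees, less where a joint would pass 70% of its speed; a pose out of reach is approached as far as the arm can. A call with a gripper value outside its range is refused whole. The fingers move at their own pace and stop on an object; FORCE is the grip in N (left out, the last holds). Time passes only in rows, so rows that repeat a pose let the fingers close. It gives the time, the measured TCP pose, the force and the opening at its end, in the units of the state.
- readout.get_obs(): the state, without advancing time (a new reading comes with each control period).
- camera(name): name is "scene" or "top" or "wrist"; returns a dict with "pixels" (420x560x3 uint8, red, green, blue), "range_z" (420x560 float32, m along the optical axis (not along the pixel's ray), 0 where there is no reading), "intrinsics" (3x3 intrinsics, pixels), "extrinsics" (4x4, takes a point from world to camera coordinates); the wrist camera has in their place "T_tool_cam" (4x4, takes a point from camera to tool coordinates, whose origin is the TCP and whose axes are the tool frame's). Camera axes: x right, y down, z forward; pixel columns grow to the right and rows downward; lengths in m; the calibration is good to about 2 mm. A picture is of the moment at which its call begins: read the wrist's pose just before it.
- manip.hand_in(): hands the job in, once; it reports no verdict.
The state is a dict: "clock": time; "joint_pos": joint angles; "joint_velocities": joint speeds; "tau": joint torques, N m; "position": TCP position; "ee_rot": TCP orientation; "ft_force": force on the tool from outside, world axes, zero at the start; "torque": the same for the moment, N m; "grip_width": opening from 0.0 (shut) to 1.0 (fully open).
Only numpy, scipy, OpenCV 4.12 (cv2) and the standard library are available. Lean on these libraries where they do the work, as an engineer would, in place of code of your own. Each camera call takes 0.05 s, during which the arm holds its last target.

## Working session

There is one attempt and no reset: what is moved stays moved. The work goes in short steps, Python scripts to look and compute and a shell command to move; the robot and the scene stay as the last step left them, time stands still between calls to the robot, and variables do not carry over. Pictures are saved under pics/ and viewed, and the job is handed in when it is done.

```bash
ls; mkdir -p pics; python3 - <<'E'
from workcell import readout, camera, manip
import cv2,numpy as np
o=readout.get_obs(); print(o)
for n in ["scene","top","wrist"]:
    c=camera(n); cv2.imwrite(f"pics/{n}0.png",c["pixels"][:,:,::-1]); np.savez(f"/tmp/{n}0.npz",**c)
E
```

```text
pics
{'clock': 0.0, 'joint_pos': array([ 1.21941994,  0.33288378, -0.06473168,  1.46096566,  0.02158465,
        1.34990012, -0.08848523]), 'joint_velocities': array([ 0.00141728,  0.00030461, -0.00159789,  0.00271057,  0.00054078,
       -0.00025914, -0.00099157]), 'tau': array([ 8.34452021e-04, -6.25439358e+01,  4.97184251e-02, -3.91603231e+01,
        1.63104379e-02,  9.90405679e-03, -1.81135294e-05]), 'position': array([ 0.20169478, -0.59115043,  0.23049695]), 'ee_rot': array([ 0.4117049 ,  0.57552562, -0.4111286 ,  0.5746674 ]), 'ft_force': array([ 0.1504111 , -0.4076645 , -0.65809345]), 'torque': array([-0.05729941,  0.01477357,  0.00508144]), 'grip_width': 1.0051015930647027}
```

View pics/scene0.png

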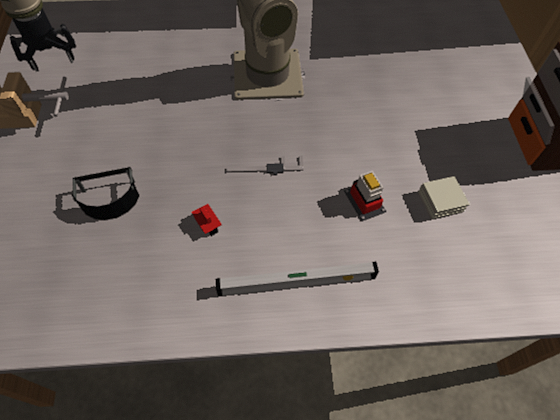

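View pics/top0.png

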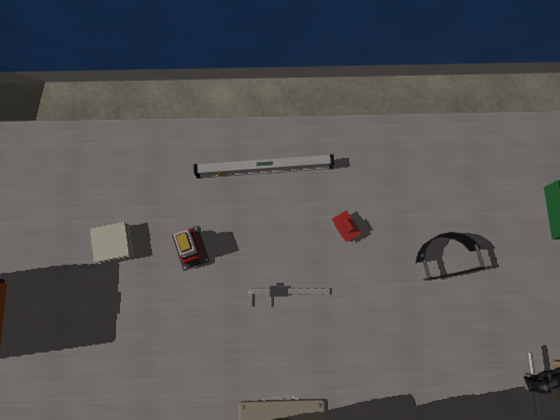

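View pics/wrist0.png

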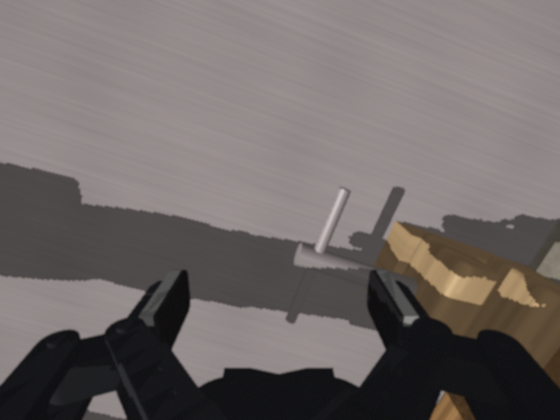

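The scene view shows the cap at (207,219), the dispenser at (370,195), the tiles at (443,197), the level at (297,278), the caliper at (265,169) and the visor at (105,192). In the top view the cap is at (347,226) and the dispenser at (187,245). Next I measure them.

```bash
cat > h.py <<'E'
import numpy as np
def cloud(c):
    K=c["intrinsics"];Z=c["range_z"];v,u=np.mgrid[:Z.shape[0],:Z.shape[1]]
    P=np.stack([(u-K[0,2])/K[0,0]*Z,(v-K[1,2])/K[1,1]*Z,Z],-1)
    if "extrinsics" in c: T=np.linalg.inv(c["extrinsics"])
    else: T=c["T_world_cam"]
    return P@T[:3,:3].T+T[:3,3]
E
python3 - <<'E'
import numpy as np,cv2
from h import *
for n in ["top","scene"]:
    c=dict(np.load(f"/tmp/{n}0.npz"));W=cloud(c);p=c["pixels"].astype(int);ok=c["range_z"]>0
    red=(p[...,0]>90)&(p[...,1]<60)&(p[...,2]<60)&ok
    yel=(p[...,0]>150)&(p[...,1]>100)&(p[...,2]<90)&ok
    print(n,c["intrinsics"][0,0],c["range_z"].max())
    for nm,m in [("red",red),("yel",yel)]:
        k,l,s,ce=cv2.connectedComponentsWithStats(m.astype(np.uint8))
        for i in range(1,k):
            if s[i,4]>15:
                q=W[l==i];
                h=q[:,2].max()
                print(nm,s[i],q.mean(0).round(4),"z",np.percentile(q[:,2],[2,50,98]).round(4))
                for zl in np.arange(0,.16,.01):
                    a=q[(q[:,2]>=zl)&(q[:,2]<zl+.01)]
                    if len(a)>8:
                        r=cv2.minAreaRect((a[:,:2]*1000).astype(np.float32)); print("   z",round(zl,2),len(a),np.round(r[0],1),np.round(r[1],1),round(r[2],1))
E
```

```text
top 454.73188590521556 2.3073723
red [332 211  29  31 408] [ 0.5836 -0.1931  0.0403] z [0.0294 0.0353 0.0676]
   z 0.02 14 [ 586.8 -186. ] [67.7 37.7] 6.2
   z 0.03 295 [ 584.6 -197. ] [79.2 52.5] 27.7
   z 0.04 16 [ 571.9 -189.4] [51.7 14.5] 27.0
   z 0.05 14 [ 582.5 -193.1] [34.9  5. ] 29.6
   z 0.06 65 [ 584.6 -196.7] [37.7 14.4] 26.1
red [180 256  17   7  34] [0.4974 0.2548 0.0492] z [0.0441 0.0483 0.0646]
   z 0.04 29 [497.3 251.3] [44.9 13.5] 85.2
scene 452.0878212004345 2.9959953
red [365 198  18  10  63] [0.5735 0.2634 0.0488] z [0.0428 0.0484 0.0547]
   z 0.04 45 [573.6 263.5] [ 9.2 53.2] 18.1
   z 0.05 18 [574.2 262.8] [ 6.6 47.5] 20.2
red [192 204  29  30 356] [ 0.5923 -0.1943  0.0404] z [0.0292 0.0351 0.0665]
   z 0.03 263 [ 586.8 -200.1] [81.  50.6] 29.0
   z 0.05 9 [ 586.3 -192.7] [42.2  9.7] 14.6
   z 0.06 67 [ 588.4 -198.5] [38.3 14.5] 28.5
yel [ 0 93  8  5 31] [ 0.1895 -0.7868  0.1296] z [0.1265 0.1297 0.1324]
   z 0.12 17 [ 188.5 -788.8] [17.  15.6] 3.9
   z 0.13 14 [ 190.8 -785.3] [18.1 16.7] 84.4
yel [ 21 103  15  22  62] [ 0.1875 -0.7562  0.0509] z [0.0096 0.0505 0.0809]
   z 0.04 14 [ 185.1 -757.5] [34.6 11.7] 10.9
   z 0.05 9 [ 188.8 -757.4] [ 8.4 26.4] 65.3
   z 0.06 12 [ 190.2 -759.8] [22.5  3.4] 0.2
yel [365 174  14  14 104] [0.5383 0.2514 0.1096] z [0.1062 0.1096 0.1134]
   z 0.1 67 [536.9 250.5] [42.4 21.4] 18.7
   z 0.11 37 [538.8 251.6] [40.3 21.9] 17.8
```

```bash
python3 - <<'E'
import cv2
a=cv2.imread("pics/top0.png")
x=cv2.resize(a[205:250,320:380],None,fx=6,fy=6,interpolation=0)
y=cv2.resize(a[215:275,165:225],None,fx=6,fy=6,interpolation=0)
b=cv2.imread("pics/scene0.png")
z=cv2.resize(b[195:245,180:240],None,fx=6,fy=6,interpolation=0)
w=cv2.resize(b[165:225,335:395],None,fx=6,fy=6,interpolation=0)
import numpy as np
pad=lambda i:cv2.copyMakeBorder(i,0,360-i.shape[0],0,0,0)
o=np.vstack([np.hstack([pad(x),y]),np.hstack([pad(z),w])])
cv2.imwrite("pics/zoom0.png",cv2.resize(o,(600,600)))
E
```

```text
(no output)
```

View pics/zoom0.png

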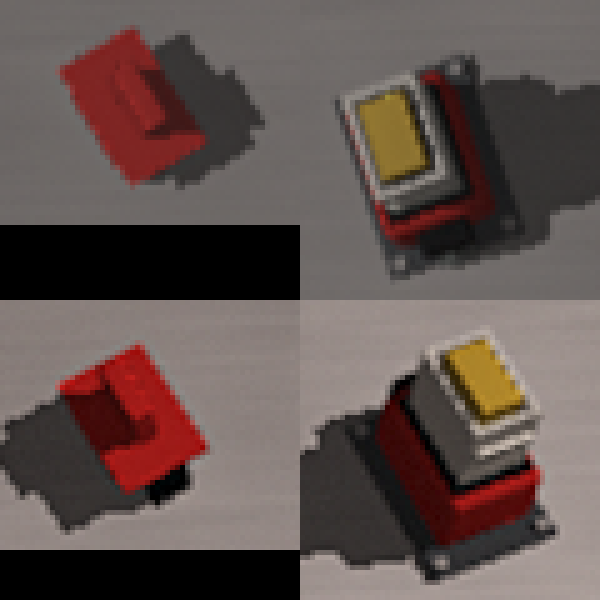

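The zooms show the cap upright with its rib running along the long side. On the dispenser, the neck's white ring and yellow follower are clear, with the push bar at the near (-x) end. I'll refine the neck pose from both views, then check it with the wrist camera.

```bash
python3 - <<'E'
import numpy as np,cv2
from h import *
for n,x0 in [("top",(160,210,215,280)),("scene",(340,390,160,230))]:
    c=dict(np.load(f"/tmp/{n}0.npz"));W=cloud(c);p=c["pixels"].astype(int)
    m=(np.linalg.norm(W[...,:2]-[.54,.25],axis=-1)<.09)&(W[...,2]>.003)
    q=W[m];z=q[:,2]; print(n,np.histogram(z,np.arange(0,.15,.005))[0])
    for lo,hi in [(.003,.009),(.045,.0575),(.06,.095),(.097,.12),(.106,.12),(.097,.106)]:
        a=q[(z>lo)&(z<hi)]
        if len(a)>8:
            r=cv2.minAreaRect((a[:,:2]*1000).astype(np.float32));print(lo,hi,len(a),np.round(r[0],1),np.round(r[1],1),round(r[2],1),np.median(a[:,2]).round(4))
E
```

```text
top [265 231  24   9   8  10  14  35  57  87  84  51  12   4   7   5  12  27
  22  32  95 112  67   3   0   0   0   0   0]
0.003 0.009 469 [541.1 247.1] [171.8 172.6] 68.6 0.0047
0.045 0.0575 208 [527.7 250.3] [93.3 60. ] 19.7 0.0507
0.06 0.095 89 [532.5 252.1] [62.  39.6] 18.9 0.0854
0.097 0.12 301 [534.7 253.3] [60.7 40.8] 18.8 0.107
0.106 0.12 169 [534.8 252.1] [57.6 38.7] 21.3 0.1093
0.097 0.106 132 [534.7 253.3] [60.7 40.8] 18.8 0.103
scene [145 133  26  30  32  37  31  46  54  97  77  52  26  25  25  22  20  39
  34  46 109 111  44   0   0   0   0   0   0]
0.003 0.009 269 [543.3 248.4] [172.2 151.5] 82.0 0.0049
0.045 0.0575 212 [540.4 250.2] [82.6 58.8] 21.0 0.0506
0.06 0.095 191 [549.6 242.8] [72.4 39.6] 50.4 0.0794
0.097 0.12 295 [538.5 252. ] [64.2 43.2] 18.9 0.1056
0.106 0.12 138 [542.9 252. ] [56.2 37.7] 19.5 0.1093
0.097 0.106 157 [538.3 251.9] [63.7 43.2] 18.9 0.1024
```

```bash
cat >> h.py <<'E'
from scipy.spatial.transform import Rotation as R
def goal(o,pos,zdir_deg):
    """turn(deg rotvec, tool) and shift(mm, tool) to TCP pos, tool x down, tool z along world yaw zdir or +180"""
    R0=R.from_quat(o["ee_rot"]);best=None
    for a in (zdir_deg,zdir_deg+180):
        z=np.array([np.cos(np.radians(a)),np.sin(np.radians(a)),0]);x=np.array([0,0,-1.])
        G=R.from_matrix(np.stack([x,np.cross(z,x),z],1))
        w=(R0.inv()*G).as_rotvec(degrees=True)
        print("turn",w.round(1),"shift",(R0.inv().apply(np.array(pos)-o["position"])*1000).round(1))
E
python3 - <<'E'
from h import *
from workcell import readout
o=readout.get_obs()
print(R.from_quat(o["ee_rot"]).as_matrix().round(3))
print(dict(np.load("/tmp/wrist0.npz"))["T_tool_cam"].round(3))
goal(o,[.5865,-.198,.16],118)
E
```

```text
[[-0.     0.946  0.323]
 [ 0.001  0.323 -0.946]
 [-1.    -0.    -0.001]]
[[-0.001 -0.309  0.951 -0.142]
 [ 0.001 -0.951 -0.309  0.079]
 [ 1.     0.     0.001  0.   ]
 [ 0.     0.     0.     1.   ]]
turn [ 1.708e+02 -0.000e+00  1.000e-01] shift [  71.   491.1 -247.9]
turn [-9.2 -0.1 -0. ] shift [  71.   491.1 -247.9]
```

```bash
python3 -m inch '[[[-9.2,0,0],[71,491,-248],0],[[-9.2,0,0],[71,491,-248],0],[[-9.2,0,0],[71,491,-248],0],[[-9.2,0,0],[71,491,-248],0],[[-9.2,0,0],[71,491,-248],0],[[-9.2,0,0],[71,491,-248],0],[[-9.2,0,0],[71,491,-248],0],[[-9.2,0,0],[71,491,-248],0],[[-9.2,0,0],[71,491,-248],0],[[-9.2,0,0],[71,491,-248],0]]'
cat >> h.py <<'E'
def wrist(name):
    from workcell import readout,camera
    import cv2
    o=readout.get_obs();c=camera("wrist")
    T=np.eye(4);T[:3,:3]=R.from_quat(o["ee_rot"]).as_matrix();T[:3,3]=o["position"]
    c["T_world_cam"]=T@c["T_tool_cam"]
    cv2.imwrite(f"pics/{name}.png",c["pixels"][:,:,::-1]);np.savez(f"/tmp/{name}.npz",**c)
    return o,c,cloud(c)
E
python3 - <<'E'
from h import *
import cv2
o,c,W=wrist("w1")
print(o["clock"],o["position"],o["ee_rot"],o["joint_pos"].round(2))
p=c["pixels"].astype(int)
m=(p[...,0]>80)&(p[...,1]<60)&(p[...,2]<60)&(c["range_z"]>0)
q=W[m];print(np.histogram(q[:,2],np.arange(0,.08,.004)))
for lo,hi in [(.030,.040),(.058,.07)]:
    a=q[(q[:,2]>lo)&(q[:,2]<hi)]
    r=cv2.minAreaRect((a[:,:2]*1000).astype(np.float32));print(len(a),r,np.median(a[:,2]))
goal(o,[.5865,-.198,.04],118)
E
```

```text
clock: 1.4
position: [0.5884, -0.1922, 0.1588]
ee_rot: [0.363, 0.609, -0.361, 0.607]
ft_force: [-0.4, -0.8, 1.1]
grip_width: 1.001
1.4 [ 0.58844319 -0.1922258   0.1587834 ] [ 0.3627928   0.60864422 -0.36055448  0.60657569] [ 0.55  0.4  -0.4   1.55  0.16  1.23 -0.94]
(array([  10,    0,    0,    0,    1,    0,    0,    5, 3753,   18,   20,
         19,   19,   19,   21,  476,  310,    0,    0]), array([0.   , 0.004, 0.008, 0.012, 0.016, 0.02 , 0.024, 0.028, 0.032,
       0.036, 0.04 , 0.044, 0.048, 0.052, 0.056, 0.06 , 0.064, 0.068,
       0.072, 0.076]))
3776 ((587.5418701171875, -199.15109252929688), (79.69906616210938, 51.461753845214844), 29.2575626373291) 0.03398664347460642
795 ((587.4618530273438, -198.74583435058594), (39.5420036315918, 13.884883880615234), 28.449262619018555) 0.06380275592775295
turn [-1.795e+02  1.000e-01 -4.000e-01] shift [118.8  -4.6   4.6]
turn [ 0.5 -0.2 -0.1] shift [118.8  -4.6   4.6]
```

View pics/w1.png

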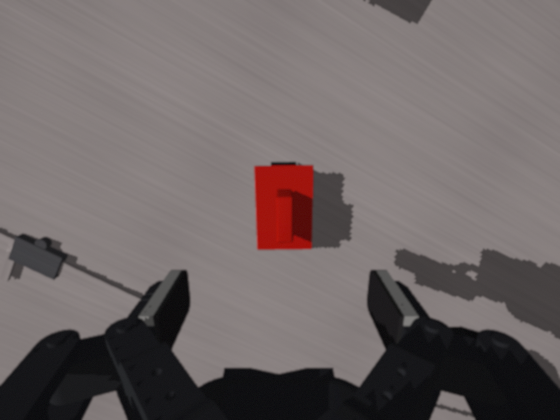

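The wrist picture shows the cap at (285,207), lying along the picture's vertical. Its measured sizes are 79.7x51.5 and 39.5x13.9, which match. The centre is (0.5875,-0.199) and the yaw 29°.

```bash
python3 - <<'E'
from h import *
from workcell import readout
o=readout.get_obs();print(o["position"]);goal(o,[.5875,-.199,.04],119)
E
```

```text
[ 0.58703144 -0.1955122   0.15910812]
turn [179.3   0.    0.2] shift [119.1  -1.2   3.6]
turn [-0.7 -0.2  0. ] shift [119.1  -1.2   3.6]
```

```bash
python3 -m inch '[[[-0.7,0,0],[40,-1.2,3.6],0],[[-0.7,0,0],[75,-1.2,3.6],0],[[-0.7,0,0],[100,-1.2,3.6],0],[[-0.7,0,0],[114,-1.2,3.6],0],[[-0.7,0,0],[118,-1.2,3.6],0],[[-0.7,0,0],[118,-1.2,3.6],0]]' 60
python3 - <<'E'
from h import *
from workcell import readout
o=readout.get_obs();print(o["position"]);goal(o,[.5875,-.199,.04],119)
E
```

```text
clock: 2.2
position: [0.5878, -0.1994, 0.0418]
ee_rot: [0.36, 0.61, -0.359, 0.609]
ft_force: [0.0, 0.2, 1.1]
grip_width: 1.001
[ 0.5878177  -0.19939992  0.04182308]
turn [179.9  -0.    0.2] shift [ 1.8 -0.1 -0.5]
turn [-0.1 -0.1 -0. ] shift [ 1.8 -0.1 -0.5]
```

```bash
python3 -m inch '[[[0,0,0],[1,0,0],0.4],[[0,0,0],[1,0,0],0.7],[[0,0,0],[1,0,0],0.9],[[0,0,0],[1,0,0],1],[[0,0,0],[1,0,0],1],[[0,0,0],[1,0,0],1],[[0,0,0],[1,0,0],1],[[0,0,0],[1,0,0],1]]' 80
```

```text
clock: 3.2
position: [0.5879, -0.1994, 0.041]
ee_rot: [0.36, 0.61, -0.359, 0.609]
ft_force: [-0.5, -0.3, 2.2]
grip_width: 0.143
```

```bash
python3 -m inch '[[[0,0,0],[-5,0,0],1],[[0,0,0],[-20,0,0],1],[[0,0,0],[-50,0,0],1],[[0,0,0],[-90,0,0],1],[[0,0,0],[-130,0,0],1],[[0,0,0],[-160,0,0],1],[[0,0,0],[-170,0,0],1],[[0,0,0],[-170,0,0],1]]'
python3 - <<'E'
from h import *
from workcell import camera,readout
import cv2
o=readout.get_obs();print(o)
goal(o,[.536,.2525,.20],109)
c=camera("scene");cv2.imwrite("pics/s1.png",cv2.resize(c["pixels"][120:280,120:300,::-1],None,fx=3,fy=3))
E
```

```text
clock: 4.2
position: [0.588, -0.1997, 0.2111]
ee_rot: [0.36, 0.609, -0.359, 0.609]
ft_force: [-0.5, -0.3, -0.4]
grip_width: 0.141
{'clock': 4.2, 'joint_pos': array([ 0.56555069,  0.36349442, -0.39922839,  1.48352992,  0.14135592,
        1.32352448, -0.91059016]), 'joint_velocities': array([-0.00057865,  0.02258508,  0.00367516,  0.03022403,  0.00352871,
       -0.01000965, -0.00193149]), 'tau': array([ 2.29251478e-02, -6.45770860e+01, -4.87218305e+00, -4.03582692e+01,
       -2.90232705e-02,  2.30705584e-01,  2.90008279e-02]), 'position': array([ 0.58799323, -0.19972252,  0.21112987]), 'ee_rot': array([ 0.3597211 ,  0.60932594, -0.35868621,  0.60882414]), 'ft_force': array([-0.45276836, -0.2954755 , -0.41209331]), 'torque': array([-0.05323224, -0.00049302, -0.05169979]), 'grip_width': 0.14061444653620053}
turn [-1.701e+02  1.000e-01 -1.000e-01] shift [  11.9  173.3 -420.9]
turn [ 9.9 -0.1 -0. ] shift [  11.9  173.3 -420.9]
```

View pics/s1.png

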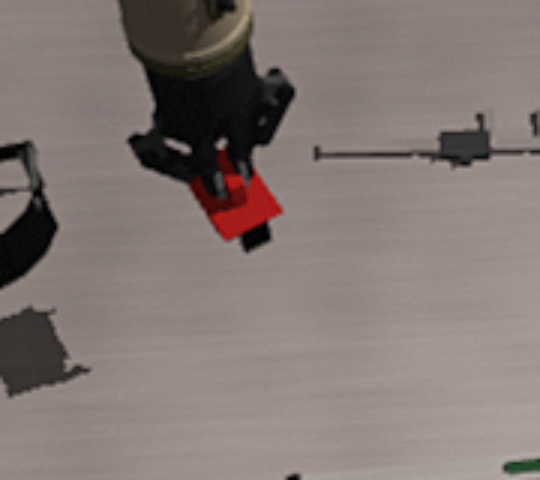

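The cap is held and hangs level. I'll carry it to just short of the neck for a close look with the wrist camera.

```bash
python3 -m inch '[[[9.9,0,0],[0,60,-420],1],[[9.9,0,0],[0,60,-420],1],[[9.9,0,0],[0,60,-420],1],[[9.9,0,0],[0,60,-420],1],[[9.9,0,0],[0,60,-420],1],[[9.9,0,0],[0,60,-420],1],[[9.9,0,0],[0,60,-420],1],[[9.9,0,0],[0,60,-420],1],[[9.9,0,0],[0,60,-420],1],[[9.9,0,0],[0,60,-420],1]]'
python3 -m inch '[[[0,0,0],[0,0,0],1]]'
python3 - <<'E'
from h import *
import cv2
o,c,W=wrist("w2")
print(o["clock"],o["position"],o["joint_pos"].round(2),o["joint_velocities"].round(3))
m=(np.linalg.norm(W[...,:2]-[.536,.2525],axis=-1)<.06)&(c["range_z"]>0)
q=W[m];z=q[:,2]
print(np.histogram(z,np.arange(.04,.15,.004)))
for lo,hi in [(.045,.052),(.098,.1065),(.1065,.115)]:
    a=q[(z>lo)&(z<hi)]
    if len(a)>9: print(lo,len(a),cv2.minAreaRect((a[:,:2]*1000).astype(np.float32)),np.median(a[:,2]))
goal(o,[.536,.2525,.20],109)
E
```

```text
clock: 5.5
position: [0.4372, 0.1955, 0.2105]
ee_rot: [0.411, 0.576, -0.411, 0.574]
ft_force: [0.5, 0.2, -1.4]
grip_width: 0.144
clock: 5.62
position: [0.4375, 0.1946, 0.2103]
ee_rot: [0.411, 0.576, -0.412, 0.574]
ft_force: [0.7, -0.1, -1.1]
grip_width: 0.14
5.625 [0.43748376 0.19461818 0.21026404] [ 0.16  0.07 -0.69  1.83  0.04  1.26 -1.79] [0.011 0.004 0.009 0.004 0.001 0.    0.   ]
(array([  91,  438,  540,  956,    8,   11,    5,    8,   16,   15,   17,
        236,  112,  126,  156, 1423,  458, 2204,    1,    0,    0,    0,
          0,    0,    0,    0,    0]), array([0.04 , 0.044, 0.048, 0.052, 0.056, 0.06 , 0.064, 0.068, 0.072,
       0.076, 0.08 , 0.084, 0.088, 0.092, 0.096, 0.1  , 0.104, 0.108,
       0.112, 0.116, 0.12 , 0.124, 0.128, 0.132, 0.136, 0.14 , 0.144,
       0.148]))
0.045 915 ((537.5963745117188, 252.06141662597656), (82.18424987792969, 58.66746520996094), 19.2742977142334) 0.04825928312758604
0.098 1750 ((538.1204833984375, 252.37986755371094), (60.15121078491211, 40.04860305786133), 19.25242042541504) 0.10313306383497255
0.1065 2412 ((537.7872314453125, 252.27365112304688), (43.85216522216797, 26.092212677001953), 19.310808181762695) 0.10914990522380888
turn [179.8   0.2   0.2] shift [ 10.1 111.9 -23. ]
turn [-0.2 -0.1  0.1] shift [ 10.1 111.9 -23. ]
```

View pics/w2.png

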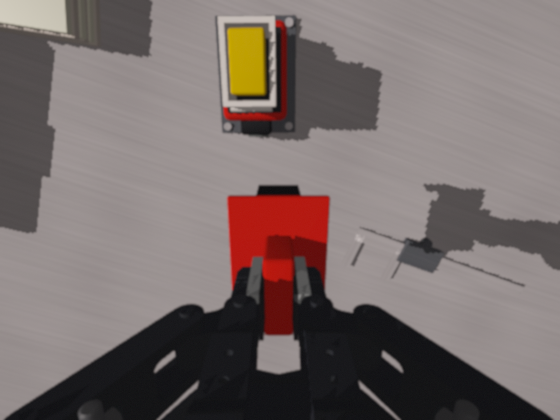

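The picture shows the neck at (247,65), with its ring upright in the image. The cap sits straight in the fingers, and nothing else is near. The neck measures 60.2x40.0, centre (0.538,0.2523), yaw 19.3°, top about 0.103–0.104. Now I check the cap's offset in the hand.

```bash
python3 - <<'E'
from h import *
import cv2
from workcell import readout
o=readout.get_obs()
c=dict(np.load("/tmp/w2.npz"));W=cloud(c);p=c["pixels"].astype(int)
T=R.from_quat(o["ee_rot"]).inv();L=T.apply((W-o["position"]).reshape(-1,3)).reshape(W.shape)*1000
m=(p[...,0]>80)&(p[...,1]<50)&(p[...,2]<50)&(c["range_z"]>0)&(np.abs(L[...,0])<25)
q=L[m]
pl=q[(q[:,0]>3)&(q[:,0]<12)];print(len(pl),np.percentile(pl,[.5,50,99.5],axis=0).round(1))
f=pl[pl[:,1]>15];print("plate z edges",np.percentile(f[:,2],[.5,99.5]),cv2.minAreaRect(f[:,1:].astype(np.float32)))
A=np.c_[pl[:,1:],np.ones(len(pl))];print("plane",np.linalg.lstsq(A,pl[:,0],rcond=None)[0])
goal(o,[.538,.2523,.17],109.2)
E
```

```text
5809 [[  4.2  -5.5 -24.7]
 [  6.8  23.9   0.2]
 [  8.5  39.4  25.1]]
plate z edges [-24.62302113  25.09950408] ((27.41521453857422, 0.2325439453125), (24.686410903930664, 50.38826370239258), 0.05277485027909279)
plane [3.68472057e-03 5.48288797e-04 6.72763246e+00]
turn [179.6   0.2   0.2] shift [ 40.  113.9 -22.2]
turn [-0.4 -0.1  0.1] shift [ 40.  113.9 -22.2]
```

```bash
python3 -m inch '[[[-0.4,0,0],[0,50,-10],1],[[-0.4,0,0],[0,90,-20],1],[[-0.4,0,0],[5,113,-22],1],[[-0.4,0,0],[20,114,-22],1],[[-0.4,0,0],[35,114,-22],1],[[-0.4,0,0],[40,114,-22],1],[[-0.4,0,0],[40,114,-22],1],[[-0.4,0,0],[40,114,-22],1]]'
python3 - <<'E'
from h import *
from workcell import camera
import cv2
o,c,W=wrist("w3")
print(o["position"],o["ft_force"]);goal(o,[.538,.2523,.14],109.2)
c=camera("scene");cv2.imwrite("pics/s3.png",cv2.resize(c["pixels"][110:250,300:460,::-1],None,fx=4,fy=4))
c=camera("top");cv2.imwrite("pics/t3.png",cv2.resize(c["pixels"][190:300,120:260,::-1],None,fx=4,fy=4))
E
```

```text
clock: 6.68
position: [0.5383, 0.2522, 0.1707]
ee_rot: [0.41, 0.577, -0.409, 0.576]
ft_force: [-0.2, 0.1, -0.7]
grip_width: 0.145
[0.53829421 0.25216354 0.17072789] [-0.23243381  0.09024644 -0.67214631]
turn [-1.8e+02 -1.0e-01 -2.0e-01] shift [30.7 -0.2 -0.2]
turn [ 0.  -0.1  0.1] shift [30.7 -0.2 -0.2]
```

View pics/s3.png

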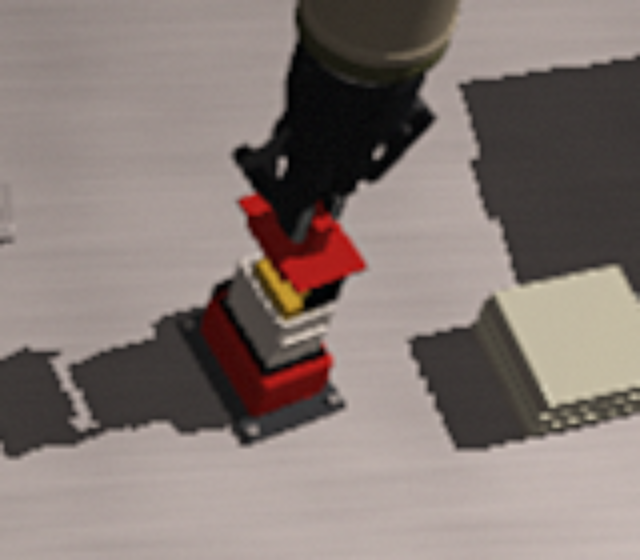

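The picture shows the cap centred and square above the neck, with its arms just above the neck's ends. Now I go down in steps while watching the force.

```bash
python3 -m inch '[[[0,0,0],[10,0,0],1],[[0,0,0],[20,0,0],1],[[0,0,0],[27,0,0],1],[[0,0,0],[31,0,0],1],[[0,0,0],[31,0,0],1]]'
python3 -m inch '[[[0,0,0],[3,0,0],1],[[0,0,0],[6,0,0],1],[[0,0,0],[8,0,0],1],[[0,0,0],[8,0,0],1]]'
python3 -c "
from h import *
from workcell import readout
o=readout.get_obs();print(o['position'],o['ft_force'],o['torque']);goal(o,[.538,.2523,.125],109.2)"
```

```text
clock: 7.45
position: [0.5382, 0.2522, 0.1392]
ee_rot: [0.41, 0.577, -0.41, 0.575]
ft_force: [0.2, -0.7, -1.2]
grip_width: 0.142
clock: 7.95
position: [0.5381, 0.2522, 0.1311]
ee_rot: [0.409, 0.578, -0.41, 0.575]
ft_force: [0.4, -0.4, -1.3]
grip_width: 0.146
[0.5380631  0.25222703 0.1310744 ] [ 0.4038554  -0.38899211 -1.26919445] [ 0.02349987  0.00749296 -0.02135947]
turn [-180.    -0.2   -0.2] shift [ 6.1 -0.  -0.1]
turn [ 0.  -0.1  0.1] shift [ 6.1 -0.  -0.1]
```

Baseline Fz is -1.3 N. Next come 1.5 mm and then 1 mm steps.

```bash
for i in 1 2 3; do :; done
python3 -m inch '[[[0,0,0],[1.5,0,0],1],[[0,0,0],[3,0,0],1],[[0,0,0],[3,0,0],1]]'
python3 -m inch '[[[0,0,0],[1,0,0],1],[[0,0,0],[1.5,0,0],1],[[0,0,0],[1.5,0,0],1]]'
python3 -m inch '[[[0,0,0],[1,0,0],1],[[0,0,0],[1,0,0],1]]'
```

```text
clock: 8.32
position: [0.538, 0.2522, 0.1279]
ee_rot: [0.409, 0.578, -0.41, 0.575]
ft_force: [-0.0, 0.2, -1.5]
grip_width: 0.144
clock: 8.7
position: [0.538, 0.2521, 0.1264]
ee_rot: [0.409, 0.578, -0.41, 0.575]
ft_force: [0.2, -0.2, 0.4]
grip_width: 0.146
clock: 8.95
position: [0.5381, 0.2522, 0.1254]
ee_rot: [0.409, 0.578, -0.41, 0.575]
ft_force: [0.3, 0.1, -0.6]
grip_width: 0.147
```

```bash
python3 -m inch '[[[0,0,0],[1,0,0],1],[[0,0,0],[1,0,0],1]]'
python3 -m inch '[[[0,0,0],[0.7,0,0],1],[[0,0,0],[0.7,0,0],1]]'
```

```text
clock: 9.2
position: [0.5382, 0.2523, 0.1244]
ee_rot: [0.409, 0.578, -0.41, 0.575]
ft_force: [0.8, 0.0, -0.2]
grip_width: 0.147
clock: 9.45
position: [0.5382, 0.2523, 0.1238]
ee_rot: [0.41, 0.577, -0.41, 0.575]
ft_force: [0.9, -0.3, 0.6]
grip_width: 0.148
```

```bash
python3 -m inch '[[[0,0,0],[0.7,0,0],1],[[0,0,0],[0.7,0,0],1]]'
python3 -m inch '[[[0,0,0],[0.7,0,0],1],[[0,0,0],[0.7,0,0],1]]'
```

```text
clock: 9.7
position: [0.5383, 0.2524, 0.1233]
ee_rot: [0.41, 0.577, -0.409, 0.575]
ft_force: [-0.1, -0.1, 2.1]
grip_width: 0.145
clock: 9.95
position: [0.5385, 0.2525, 0.1228]
ee_rot: [0.41, 0.577, -0.409, 0.575]
ft_force: [0.1, 0.9, 3.7]
grip_width: 0.148
```

Contact begins at TCP z of about 0.124, where the bead was expected. Force is rising, so I carry on gently.

```bash
python3 -m inch '[[[0,0,0],[0.8,0,0],1],[[0,0,0],[0.8,0,0],1]]'
python3 -m inch '[[[0,0,0],[0.8,0,0],1],[[0,0,0],[0.8,0,0],1]]'
python3 -c "
from h import *
from workcell import readout
o=readout.get_obs();print(o['position'],o['ft_force'],o['torque']);goal(o,[.538,.2523,.115],109.2)"
```

```text
clock: 10.2
position: [0.5386, 0.2526, 0.1222]
ee_rot: [0.41, 0.577, -0.409, 0.576]
ft_force: [-0.1, -0.1, 5.4]
grip_width: 0.144
clock: 10.45
position: [0.5388, 0.2527, 0.1219]
ee_rot: [0.41, 0.577, -0.409, 0.576]
ft_force: [-1.3, -0.4, 6.4]
grip_width: 0.146
[0.53876129 0.25269309 0.12185237] [-1.25520278 -0.40039696  6.41492786] [-0.07318914  0.14269419  0.02469204]
turn [-180.    -0.    -0.2] shift [ 6.9 -0.8  0.1]
turn [ 0.  -0.1  0. ] shift [ 6.9 -0.8  0.1]
```

```bash
python3 -m inch '[[[0,0,0],[1.2,-0.6,0],1],[[0,0,0],[1.2,-0.6,0],1]]'
python3 -m inch '[[[0,0,0],[1.4,-0.4,0],1],[[0,0,0],[1.4,-0.4,0],1]]'
```

```text
clock: 10.7
position: [0.5386, 0.2527, 0.1213]
ee_rot: [0.41, 0.577, -0.409, 0.576]
ft_force: [-0.8, 0.2, 7.9]
grip_width: 0.149
clock: 10.95
position: [0.5383, 0.2527, 0.1202]
ee_rot: [0.411, 0.577, -0.409, 0.576]
ft_force: [0.4, 0.4, 3.6]
grip_width: 0.149
```

The force fell from 7.9 to 3.6 N, which is the snap starting. I continue in small steps to the hard seat.

```bash
python3 -m inch '[[[0,0,0],[1,-0.2,0],1],[[0,0,0],[1,-0.2,0],1]]'
python3 -m inch '[[[0,0,0],[1,0,0],1],[[0,0,0],[1,0,0],1]]'
```

```text
clock: 11.2
position: [0.5383, 0.2527, 0.1191]
ee_rot: [0.411, 0.577, -0.409, 0.576]
ft_force: [1.8, 0.5, 3.4]
grip_width: 0.148
clock: 11.45
position: [0.5381, 0.2526, 0.1177]
ee_rot: [0.41, 0.577, -0.409, 0.576]
ft_force: [1.8, 1.7, 0.2]
grip_width: 0.143
```

```bash
python3 -m inch '[[[0,0,0],[0.8,0,0],1],[[0,0,0],[0.8,0,0],1]]'
python3 -m inch '[[[0,0,0],[0.8,0,0],1],[[0,0,0],[0.8,0,0],1]]'
```

```text
clock: 11.7
position: [0.5378, 0.2524, 0.1163]
ee_rot: [0.41, 0.577, -0.409, 0.576]
ft_force: [2.6, -0.1, -2.9]
grip_width: 0.147
clock: 11.95
position: [0.5377, 0.2524, 0.1153]
ee_rot: [0.41, 0.577, -0.409, 0.576]
ft_force: [1.6, 1.2, -1.7]
grip_width: 0.147
```

The clips now pull the cap down: Fz is -2.9 N, against a baseline of -1.3 N. I'll feel for the hard stop.

```bash
python3 -m inch '[[[0,0,0],[0.6,0,0],1],[[0,0,0],[0.6,0,0],1]]'
python3 -m inch '[[[0,0,0],[0.6,0,0],1],[[0,0,0],[0.6,0,0],1]]'
```

```text
clock: 12.2
position: [0.5377, 0.2523, 0.1149]
ee_rot: [0.41, 0.577, -0.409, 0.576]
ft_force: [0.9, 0.1, 1.5]
grip_width: 0.143
clock: 12.45
position: [0.5377, 0.2524, 0.1143]
ee_rot: [0.41, 0.577, -0.409, 0.576]
ft_force: [-0.6, 0.1, 2.5]
grip_width: 0.144
```

```bash
python3 -m inch '[[[0,0,0],[0.6,0,0],1],[[0,0,0],[0.6,0,0],1]]'
python3 -m inch '[[[0,0,0],[0.6,0,0],1],[[0,0,0],[0.6,0,0],1]]'
python3 -c "
from h import *
from workcell import readout
o=readout.get_obs();print(o['position'],o['ft_force'],o['torque']);goal(o,[.538,.2523,.115],109.2)"
```

```text
clock: 12.7
position: [0.5377, 0.2524, 0.1141]
ee_rot: [0.41, 0.577, -0.409, 0.576]
ft_force: [-1.5, -0.5, 6.0]
grip_width: 0.143
clock: 12.95
position: [0.5377, 0.2524, 0.1141]
ee_rot: [0.41, 0.577, -0.409, 0.576]
ft_force: [-2.5, -1.8, 8.1]
grip_width: 0.146
[0.53769628 0.25240714 0.114148  ] [-2.54038305 -1.80712788  8.06325712] [-3.95478586e-01  4.32088736e-01 -4.04602547e-04]
turn [-180.     0.    -0.2] shift [-0.9  0.3  0.2]
turn [ 0.  -0.1 -0. ] shift [-0.9  0.3  0.2]
```

The cap is on the hard stop at TCP z 0.1141, about 9.7 mm below first contact, with 8 N. I'll push slightly more, then tug gently to check that it holds.

```bash
python3 -m inch '[[[0,0,0],[0.9,0,0],1],[[0,0,0],[0.9,0,0],1]]'
python3 -m inch '[[[0,0,0],[-0.8,0,0],1],[[0,0,0],[-0.8,0,0],1]]'
python3 -m inch '[[[0,0,0],[-0.6,0,0],1],[[0,0,0],[-0.6,0,0],1]]'
```

```text
clock: 13.2
position: [0.5377, 0.2525, 0.1141]
ee_rot: [0.41, 0.577, -0.409, 0.576]
ft_force: [-4.0, -2.2, 10.5]
grip_width: 0.149
clock: 13.45
position: [0.5377, 0.2524, 0.1149]
ee_rot: [0.41, 0.577, -0.409, 0.576]
ft_force: [-0.7, -1.4, 2.2]
grip_width: 0.145
clock: 13.7
position: [0.5377, 0.2524, 0.1153]
ee_rot: [0.41, 0.577, -0.409, 0.576]
ft_force: [0.8, -0.7, -0.5]
grip_width: 0.148
```

```bash
python3 -m inch '[[[0,0,0],[-0.6,0,0],1],[[0,0,0],[-0.6,0,0],1]]'
python3 -m inch '[[[0,0,0],[0.5,0,0],1],[[0,0,0],[0.5,0,0],1]]'
```

```text
clock: 13.95
position: [0.5375, 0.2523, 0.1154]
ee_rot: [0.41, 0.577, -0.409, 0.576]
ft_force: [1.2, 1.6, -5.6]
grip_width: 0.144
clock: 14.2
position: [0.5375, 0.2523, 0.1151]
ee_rot: [0.41, 0.577, -0.409, 0.576]
ft_force: [-0.6, -0.3, 0.5]
grip_width: 0.141
```

The tug held: -5.6 N and almost no lift. Now I release and back off upward.

```bash
python3 -m inch '[[[0,0,0],[0,0,0],0.7],[[0,0,0],[0,0,0],0.5],[[0,0,0],[0,0,0],0.3],[[0,0,0],[0,0,0],0.3],[[0,0,0],[0,0,0],0.3]]'
python3 -m inch '[[[0,0,0],[-10,0,0],0.2],[[0,0,0],[-40,0,0],0],[[0,0,0],[-80,0,0],0],[[0,0,0],[-90,-30,0],0],[[0,0,0],[-90,-60,0],0],[[0,0,0],[-90,-80,0],0],[[0,0,0],[-90,-80,0],0],[[0,0,0],[-90,-80,0],0]]'
python3 - <<'E'
from h import *
import cv2
o,c,W=wrist("w4")
print(o["position"],o["ft_force"])
p=c["pixels"].astype(int)
m=(p[...,0]>80)&(p[...,1]<60)&(p[...,2]<60)&(c["range_z"]>0)&(np.linalg.norm(W[...,:2]-[.538,.2523],axis=-1)<.07)
q=W[m];print(np.histogram(q[:,2],np.arange(.09,.16,.004)))
for lo,hi in [(.102,.115),(.132,.147)]:
    a=q[(q[:,2]>lo)&(q[:,2]<hi)]
    if len(a)>9:
        print(len(a),cv2.minAreaRect((a[:,:2]*1000).astype(np.float32)),np.median(a[:,2]),"plane",np.degrees(np.linalg.lstsq(np.c_[a[:,:2]-a[:,:2].mean(0),np.ones(len(a))],a[:,2],rcond=None)[0][:2]))
from workcell import camera
c=camera("scene");cv2.imwrite("pics/s4.png",cv2.resize(c["pixels"][110:250,300:460,::-1],None,fx=4,fy=4))
E
```

```text
clock: 14.82
position: [0.5375, 0.2523, 0.1151]
ee_rot: [0.41, 0.577, -0.409, 0.576]
ft_force: [-0.3, 0.9, 0.1]
grip_width: 0.702
clock: 15.82
position: [0.4628, 0.226, 0.2057]
ee_rot: [0.41, 0.577, -0.409, 0.576]
ft_force: [0.6, 0.2, -0.7]
grip_width: 1.0
[0.46277187 0.22600394 0.20566686] [ 0.59073427  0.23116901 -0.69755467]
(array([   0,    0,    0,    5, 6332,   59,    0,    0,    0,    0,    0,
        543,  818,    0,    0,    0,    0]), array([0.09 , 0.094, 0.098, 0.102, 0.106, 0.11 , 0.114, 0.118, 0.122,
       0.126, 0.13 , 0.134, 0.138, 0.142, 0.146, 0.15 , 0.154, 0.158]))
6396 ((536.7927856445312, 251.35671997070312), (78.59597778320312, 52.14533233642578), 19.13104820251465) 0.10833370112255114 plane [ 0.10263718 -0.13005472]
1361 ((537.1395263671875, 251.45236206054688), (39.996925354003906, 13.509249687194824), 18.6231689453125) 0.13819409487903794 plane [ 0.22069539 -0.19013899]
```

View pics/w4.png

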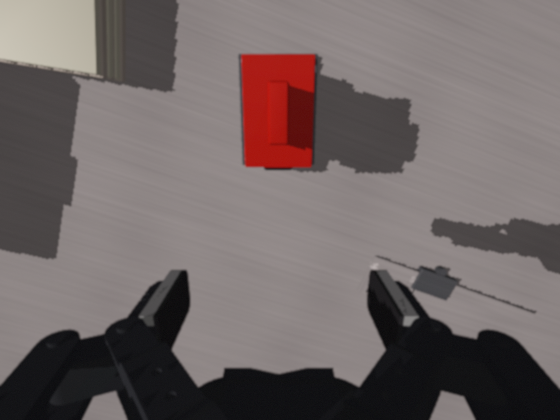

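View pics/s4.png

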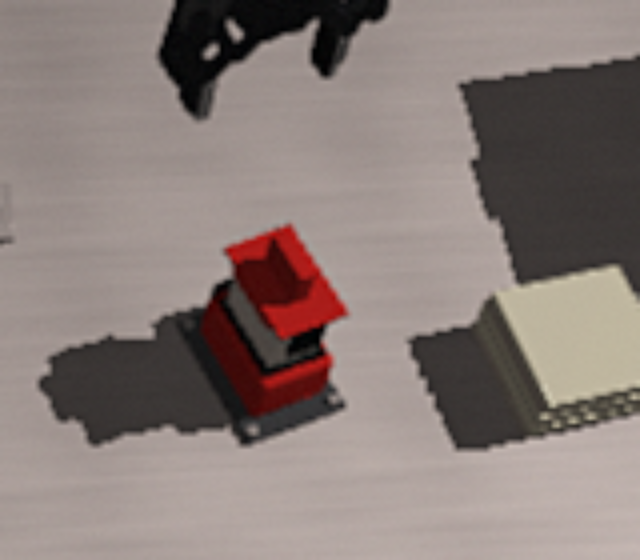

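Both pictures show the cap level on the neck with both arms down, at (279,112) in the wrist view, and the gripper clear. The plate top is 5.2 mm above the measured neck top, so the gap is about 1.2 mm and the follower about 4.8 mm in. That matches a snapped-on cap.

```bash
python3 -m inch '[[[0,0,0],[0,0,0],0],[[0,0,0],[0,0,0],0]]'; python3 -c "
from workcell import manip; print(manip.hand_in())"
```

```text
clock: 16.18
position: [0.4628, 0.2262, 0.2051]
ee_rot: [0.41, 0.577, -0.409, 0.576]
ft_force: [0.9, -0.2, -0.8]
grip_width: 1.002
the job is handed in; nothing more can be done
None
```

The red cap is snapped onto the magazine neck, and I handed the job in at about 16 s. I gripped the cap by its rib, lowered it over the neck and pressed it down in small steps.

- **Pressing:** The clips touched the rim at about 9.7 mm above the hard stop. The snap came when the force fell from about 8 N to 3.6 N, and the clips then pulled the cap down. The most I pushed at the hard stop was about 10.5 N on the wrist reading (about 12 N allowing for the baseline), well under 25 N.
- **Hold:** An upward tug of about 4–5 N barely lifted the cap, so the clips hold.
- **After release:** The cap sits within about 1.5 mm of the neck's axis, turned less than 1° from it and tilted well under 1°.
- **Follower:** The gap under the plate is about 1.2 mm, so I estimate the follower is pressed in about 4.8 mm. The limit is 4.3 mm and the camera is only good to about 2 mm, so this check is indirect and has little margin.
- **Bystanders:** Nothing I did came near the level, tiles, visor or caliper. I didn't re-measure their positions at the end.

No check failed or disagreed.

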